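# Call the technician and point out the ear shell to be remade

## Robot

A 6-joint arm with a two-finger parallel gripper is mounted at the origin on the work surface. World frame = base frame: x ahead of the robot, y to its left, z up, the work surface at z = 0. Lengths are in mm, angles in rad, forces in N, time in s.
With the tool pointing down it reaches from about 350 to 875 mm from the base axis. Payload 4.2 kg.
Tool frame: the origin (TCP) lies between the finger pads, 19 mm behind the fingertips; this is the grasp point; z points along the fingers, y is the line along which they close (so a half turn about z gives the same grasp; the last joint's range is limited). The gripper opens to 85 mm and grips with 20 to 120 N. Pads are 22 mm wide; open, the fingers measure 114 mm over their backs; the gripper's body (76 mm by 85 mm) begins 54 mm behind the grasp point. The pads swing forward as they close: fully open they stand 13 mm farther back than shut.
Start: joints at [-0.867, 0.385, 0.008, 0, -1.194, -0.259], TCP at [268.935, -564.157, 250.012] pointing down, gripper open.
Joint ranges: [-3.14, 3.14], [-1.21, 2.06], [-1.07, 1.41], [-3.16, 2.05], [-2.99, -0.16], [-3.1, 3.1]. Speed limits (rad/s): [2.79, 2.79, 3.14, 3.14, 3.14, 3.14].

## Interface

Orientations are given as a unit quaternion [w, x, y, z].
In Python, from plant import sensors, imaging, order gives the robot as it stands.
- The arm moves only by the tool step_arm, never from a script. Its argument "deltas" is text: rows parted by semicolons, each of 5 numbers parted by spaces: the opening, from -1 (shut) to 1 (fully open), then the shift along the tool's x, y, z normalised to -1 to 1, where 1 is 0.2 m, then the turn about the tool's z normalised to -1 to 1, where 1 is 360 degrees. A call has 1 to 12 rows; each row is the pose to reach, as a shift and turn from the pose commanded when the call began, along the tool's axes at that moment, turning the shorter way round; what a row does not reach only later rows make up. A row lasts 1/12 s, in which the tool goes at most 41.7 mm and 7.16 degrees, less where a joint would pass 70% of its speed; a pose out of reach is approached as far as the arm can. A call with a number of a shift or a turn outside -1 to 1 is refused whole. A call with a gripper value outside its range is refused whole. The fingers move at their own pace and stop on an object; "force" is the grip in N (left out, the last holds). Time passes only in rows, so rows that repeat a pose let the fingers close. It gives the time, the measured TCP pose, the force, the opening and the grip force at its end, in the units of the state.
- sensors.read_state(): the state, without advancing time (a new reading comes with each control period).
- imaging.read_camera(name): name is "scene" or "top"; returns a dict with "color" (384x512x3 uint8, blue, green, red), "range_z" (384x512 float32, mm along the optical axis (not along the pixel's ray), 0 where there is no reading), "fovy" (degrees; the focal length in pixels is half the picture's height over the tangent of half this angle, whatever the lens; pixels are square), "cx", "cy" (the principal point, pixels), "k1" (the pictures are not rectified: a ray, as slopes to the right and down, at radius r is drawn at 1 + k1 r^2 times it, then the intrinsics apply), "position" and "attitude" of the camera in the world. Camera axes: x right, y down, z forward; pixel columns grow to the right and rows downward; lengths in mm; the calibration is good to about 2 mm. A picture is of the moment at which its call begins.
- order.job_done(): hands the job in; it is judged then, once.
The state is a dict: "time": time; "qpos": joint angles; "joint_vel": joint speeds; "joint_efforts": joint torques, N m; "position": TCP position; "ee_rot": TCP orientation; "wrist_force": force on the tool from outside, world axes, zero at the start; "wrist_torque": the same for the moment, N m; "grip_width": opening from 0.0 (shut) to 1.0 (fully open); "grip_force": force on a finger pad.
Only numpy, scipy, OpenCV 4.12 (cv2) and the standard library are available. Lean on these libraries where they do the work, as an engineer would, in place of code of your own. Each camera call takes 0.05 s, during which the arm holds its last target. There are 200 camera calls.

## Task

Call the technician: press the big blue button on the grey call box fully in and let it spring back. Then show what is to be remade: hold the fingertips one to three centimetres above the purple ear shell in the cream tray, pointing down at its middle, for two seconds, then do the same over the middle of the orange dish it has to go into, and finally take the hand well away from both. Do not touch, move or lift the tray, any shell or dish, the bottle, the notes or the mouse, and do not point at the pink shells or the green dish.

Things in the scene. Friction and masses are not known exactly. Their poses are not given: they have to be found in the camera images.
- call_box: grey plastic call box fixed to the bench, 80 x 80 mm and 45 mm high, with a yellow collar (to 49 mm) and one big blue mushroom push button on top; origin: centre of its underside, z up
- call_button (a joint): travel of the blue push button straight down: 0 m = out, 0.006 m = fully in; a spring needs about 2 N to start it and 4 N to hold it fully in, and brings it back when let go
- call_button_top (a point): middle of the blue button's top, 68 mm above the bench when out; the button head is 40 mm in diameter
- tray: loose cream plastic tray, open on top, 170 x 240 mm (x, y), 32 mm high, walls 4 mm, floor 4 mm thick; origin: centre of its underside
- shell_purple: the purple ear shell, loose in the tray, one of four shells there: a rounded ear mould about 28 mm across and 30 mm high; origin: centre of its underside, z up
- shell_purple_top (a point): point over the middle of the purple shell at the height of its top, 30 mm above its underside
- shell_pink1: pink ear shell, loose in the tray, same shape and size as the purple one, to be left alone; origin: centre of its underside
- shell_pink2: pink ear shell, loose in the tray, same shape and size as the purple one, to be left alone; origin: centre of its underside
- shell_pink3: pink ear shell, loose in the tray, same shape and size as the purple one, to be left alone; origin: centre of its underside
- shell_pink4: pink ear shell lying in the green dish, same shape and size, to be left alone; origin: centre of its underside
- dish_orange: the orange dish: loose empty round plastic dish, 90 mm across the rim, 22 mm high, inner floor 4 mm above the bench; origin: centre of its underside
- dish_orange_rim (a point): middle of the orange dish's mouth, at rim height, 22 mm above the bench
- dish_green: green dish, same shape, with a pink shell in it, to be left alone; origin: centre of its underside
- bottle: brown bottle with white cap, 56 mm diameter, 130 mm high, loose; origin: centre of its underside
- notes: yellow block of sticky notes, 76 x 76 x 18 mm, loose; origin: centre of its underside
- mouse: black computer mouse on a 3 mm pad, about 104 x 60 x 38 mm, loose; origin: centre of its underside
Mind the look-alikes: they are no part of the job. What is shaped like the notes but black is not meant.

How it is judged:
By the outcome, as a careful person would: the job done as asked, in the order asked, and still so for the second after the job is handed in, with the robot touching nothing.
It also fails if it takes over 59 s, if anything falls off the work surface, if the arm or the gripper's body presses on something with over 40 N, if the wrist force passes 120 N, or if a joint passes its speed limit or range.

## Working session

There is one attempt and no reset: what is moved stays moved. The work goes in short steps, Python scripts to look and compute and a tool call to move; the robot and the scene stay as the last step left them, time stands still between calls to the robot, and variables do not carry over. Pictures are saved under pics/ and viewed, at most 10 in all, crops included, and the job is handed in when it is done.

Besides the shell and the picture viewer there is one more tool, called by a JSON object that holds its "op" and its "data". step_arm: Moves the arm, as the interface text tells. Scaled input: -1 to 1 covers 0.2 m each way for a shift and 360 degrees each way for a turn. Its arguments: {"type":"object","properties":{"deltas":{"type":"string"},"force":{"type":"number"}},"required":["deltas"]}

```bash
mkdir -p pics
cat > h.py <<'E'
import numpy as np, cv2, pickle
from scipy.spatial.transform import Rotation as R
def grab():
    from plant import imaging
    d={n:imaging.read_camera(n) for n in("scene","top")}
    pickle.dump(d,open('cam.pkl','wb')); return d
def load(): return pickle.load(open('cam.pkl','rb'))
def ray(c,u,v):
    f=c["color"].shape[0]/2/np.tan(np.radians(c["fovy"])/2)
    K=np.array([[f,0,c["cx"]],[0,f,c["cy"]],[0,0,1.]])
    p=cv2.undistortPoints(np.array([[[u,v]]],float),K,np.array([c["k1"],0,0,0.]))[0,0]
    a=np.array(c["attitude"],float)
    M=R.from_quat(np.r_[a[1:],a[0]]).as_matrix() if a.size==4 else a.reshape(3,3)
    return np.array(c["position"],float),M@np.r_[p,1]
def onplane(c,u,v,z):
    o,d=ray(c,u,v); return o+d*(z-o[2])/d[2]
def depthpt(c,u,v):
    o,d=ray(c,u,v); return o+d*c["range_z"][int(round(v)),int(round(u))]
E
python3 - <<'E'
from h import *
from plant import sensors
d=grab()
for n in d:
    c=d[n]; print(n,{k:c[k] for k in c if k not in("color","range_z")}); cv2.imwrite(f'pics/{n}0.png',c["color"])
s=sensors.read_state(); print(s)
E
```

```text
scene {'fovy': 52.30400216895632, 'cx': 255.92410432042712, 'cy': 192.849916686823, 'k1': -0.10974653934031953, 'position': array([1046.94711284,  650.73008011, 1025.23172289]), 'attitude': array([-0.13080857,  0.34128371,  0.87559508, -0.31582874])}
top {'fovy': 52.106301993790815, 'cx': 247.11550793556367, 'cy': 192.22642672399627, 'k1': -0.09332356343029215, 'position': array([ 198.79032418,   44.41106673, 1381.58132447]), 'attitude': array([-0.07936671,  0.73169162, -0.67305222,  0.07300003])}
{'time': 0.1, 'qpos': array([-8.67414831e-01,  3.85485341e-01,  6.75685998e-03, -3.94778801e-04,
       -1.19398650e+00, -2.58599217e-01]), 'joint_vel': array([ 0.00101381, -0.00031707,  0.00379898,  0.00346812, -0.00012414,
        0.00049661]), 'joint_efforts': array([-2.79477426e-04, -3.93320560e+01,  1.88929421e+01,  4.19794455e+00,
       -2.60881628e-03, -1.24460527e-06]), 'position': array([ 268.7161179 , -563.75428275,  249.03126344]), 'ee_rot': array([-2.81184695e-04, -2.20491384e-01,  9.75388433e-01,  9.35361938e-04]), 'wrist_force': array([0.09152361, 0.41562654, 0.63772194]), 'wrist_torque': array([ 0.02652878,  0.02785273, -0.06538257]), 'grip_force': 0.0, 'grip_width': 1.003988286186395}
```

View pics/scene0.png

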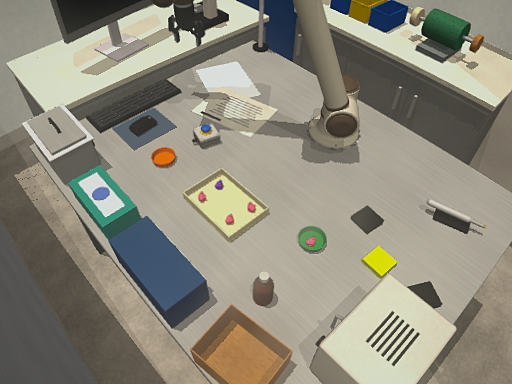

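View pics/top0.png

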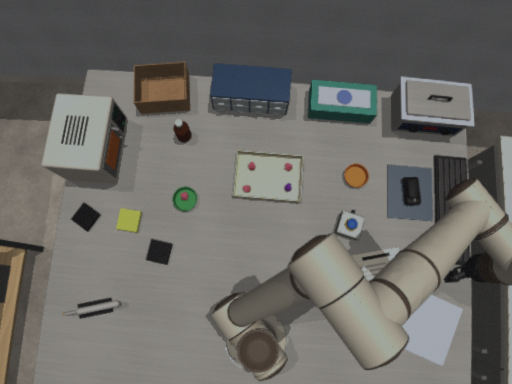

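The scene view shows the call box at (206,133), the purple shell at (219,185), the orange dish at (163,157), the green dish at (312,239) and the bottle at (263,288). The top view shows the box at (350,224), the purple shell at (288,187), the orange dish at (356,176), and pink shells at (252,166), (288,167) and (247,188). Next I'll measure these in both views.

Run:
```python
from h import *
d=load()
# name: hsv lo, hi, plane z, seed px scene, top
T={'button':((100,120,60),(125,255,255),68,(206,129),(352,224)),
'purple':((122,90,40),(150,255,255),18,(219,185),(288,187)),
'orange':((5,150,100),(17,255,255),20,(163,157),(356,176)),
'pinkA':((160,80,80),(180,255,255),18,(202,197),(288,167)),
'pinkB':((160,80,80),(180,255,255),18,(251,208),(247,188)),
'pinkC':((160,80,80),(180,255,255),18,(230,219),(252,166)),
'tray':((20,25,150),(35,140,255),32,(226,203),(268,177)),}
for n,(lo,hi,z,ss,st) in T.items():
    rays=[]
    for cam,s in(('scene',ss),('top',st)):
        c=d[cam]; hsv=cv2.cvtColor(c["color"],cv2.COLOR_BGR2HSV)
        m=cv2.inRange(hsv,lo,hi); r=55 if n=='tray' else 16
        w=np.zeros_like(m); cv2.circle(w,s,r,255,-1); m&=w
        k,lab,st_,cen=cv2.connectedComponentsWithStats(m)
        if k<2: print(n,cam,'none'); continue
        i=1+np.argmin([np.hypot(*(cen[j]-s))-st_[j,4]*.05 for j in range(1,k)])
        x,y,ww,hh,a=st_[i]; u,v=cen[i]
        print(n,cam,'px',cen[i].round(1),'bbox',(x,y,ww,hh),'area',a,'plane',onplane(c,u,v,z).round(1),'depth',depthpt(c,u,v).round(1))
        rays.append(ray(c,u,v))
    if len(rays)==2:
        (o1,a),(o2,b)=rays; t=np.linalg.lstsq(np.c_[a,-b],o2-o1,rcond=None)[0]
        p,q=o1+a*t[0],o2+b*t[1]; print('   tri',((p+q)/2).round(1),'gap',np.linalg.norm(p-q).round(1))
def up(c,x0,y0,x1,y1,k): return cv2.resize(c["color"][y0:y1,x0:x1],None,fx=k,fy=k,interpolation=cv2.INTER_CUBIC)
a=up(d['scene'],130,110,280,250,4); b=up(d['top'],225,145,385,245,4)
cv2.imwrite('pics/c1.png',a); cv2.imwrite('pics/c2.png',b)
```

```text
button scene px [205.2 127.5] bbox (np.int32(201), np.int32(124), np.int32(10), np.int32(8)) area 56 plane [ 415.5 -288.6   68. ] depth [ 415.9 -288.    68.6]
button top px [351.7 223.5] bbox (np.int32(347), np.int32(219), np.int32(10), np.int32(10)) area 78 plane [ 407.5 -293.9   68. ] depth [ 407.4 -293.8   68.4]
   tri [ 409.3 -296.7   59.1] gap 1.3
purple scene px [218.7 184.8] bbox (np.int32(215), np.int32(181), np.int32(8), np.int32(8)) area 44 plane [532.3 -70.9  18. ] depth [536.5 -64.9  26.4]
purple top px [287.6 187. ] bbox (np.int32(285), np.int32(184), np.int32(6), np.int32(7)) area 32 plane [528.3 -73.1  18. ] depth [526.  -72.3  27.4]
   tri [529.7 -73.8  13.3] gap 0.8
orange scene px [163.2 156.5] bbox (np.int32(151), np.int32(147), np.int32(25), np.int32(20)) area 369 plane [ 596.6 -312.3   20. ] depth [ 587.9 -330.8    0.7]
orange top px [355.2 175.6] bbox (np.int32(345), np.int32(164), np.int32(23), np.int32(23)) area 381 plane [ 590.4 -314.2   20. ] depth [ 595.1 -318.5    3.6]
   tri [ 593.2 -316.8   13.9] gap 2.7
pinkA scene px [201.5 196.5] bbox (np.int32(199), 
[... 605 characters left out ...]
 12.4] gap 2.1
pinkC scene px [229.3 219.1] bbox (np.int32(226), np.int32(215), np.int32(7), np.int32(9)) area 48 plane [599.5  64.1  18. ] depth [602.6  68.1  24.9]
pinkC top px [251.4 165.5] bbox (np.int32(249), np.int32(162), np.int32(6), np.int32(8)) area 35 plane [596.7  62.1  18. ] depth [593.9  62.   27.3]
   tri [597.8  62.   14.3] gap 0.3
tray scene px [226.3 202.9] bbox (np.int32(171), np.int32(148), np.int32(111), np.int32(111)) area 8092 plane [570.8  16.2  32. ] depth [ 5.583e+02 -4.000e-01  6.000e+00]
tray top px [255.  169.5] bbox (np.int32(255), np.int32(169), np.int32(1), np.int32(2)) area 2 plane [579.  48.  32.] depth [587.5  48.1   2. ]
   tri [578.1  40.9  58. ] gap 18.7
```

View pics/c1.png

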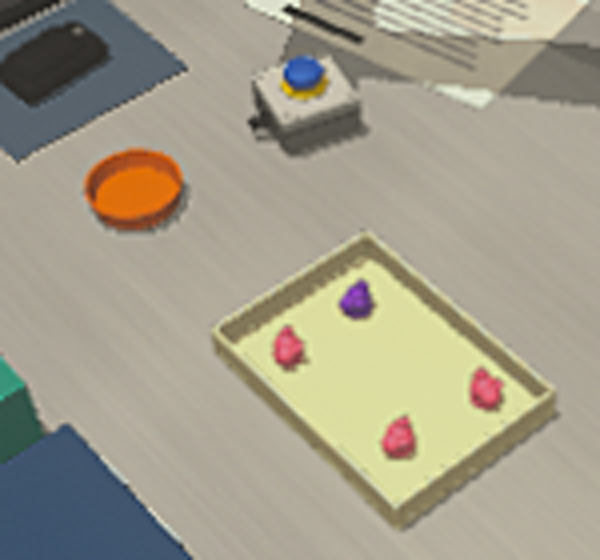

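View pics/c2.png

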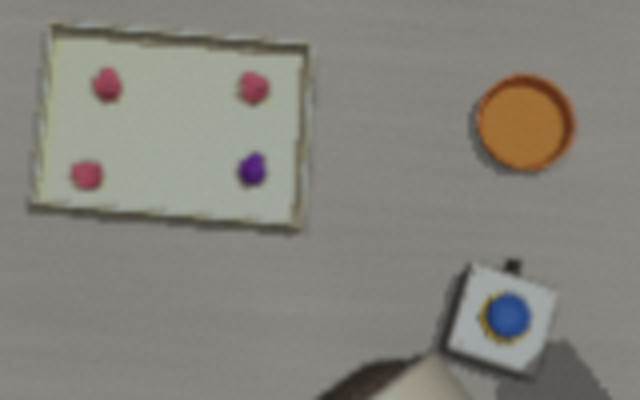

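The purple shell is at c1 (356,298), which is scene (219,185). It is the only purple one; the three other tray shells and the one in the green dish are pink. There is a single orange dish, at c1 (134,190). The measured heights (button 68, shell about 27 to 30) and sizes agree with the given ones. Targets are button (410,-292), shell (529,-73) and dish (593,-315). I'll shut the hand and approach the button.

{"op": "step_arm", "data": {"deltas": "-1 -0.12 0.09 0 0; -1 -0.24 0.18 0 0; -1 -0.36 0.27 0.06 0; -1 -0.48 0.37 0.12 0; -1 -0.6 0.46 0.18 0; -1 -0.7 0.54 0.24 0; -1 -0.8 0.62 0.3 0; -1 -0.9 0.7 0.3 0; -1 -1 0.76 0.3 0; -1 -1 0.76 0.3 0", "force": 20}}

```text
time: 0.93
position: [385.3, -338.4, 189.6]
ee_rot: [-0.0, -0.222, 0.975, 0.0]
wrist_force: [-1.1, -0.4, -0.5]
grip_width: -0.0
grip_force: 0.0
```

{"op": "step_arm", "data": {"deltas": "-1 -0.11 0.08 0.15 0; -1 -0.22 0.16 0.25 0; -1 -0.22 0.16 0.35 0; -1 -0.22 0.16 0.4 0; -1 -0.22 0.16 0.4 0; -1 -0.22 0.16 0.4 0"}}

```text
time: 1.43
position: [409.7, -293.3, 109.6]
ee_rot: [-0.001, -0.221, 0.975, 0.0]
wrist_force: [0.1, 0.1, 0.5]
grip_width: 0.002
grip_force: 0.0
```

Run:
```python
from h import *
from plant import sensors
d=grab(); s=sensors.read_state(); print(s['position'].round(1),s['wrist_force'].round(2),s['time'])
cv2.imwrite('pics/c3.png',cv2.resize(d['scene']["color"][70:190,130:290],None,fx=4,fy=4,interpolation=cv2.INTER_CUBIC))
```

```text
[ 410.5 -293.7  110.8] [ 0.5  -0.26  0.44] 1.5333
```

View pics/c3.png

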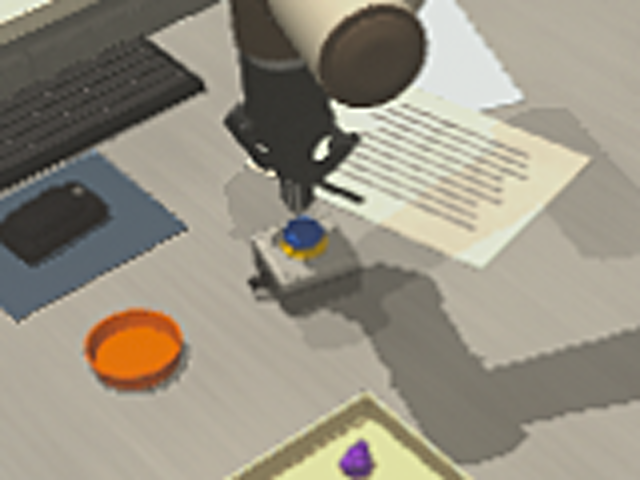

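The crop shows the shut fingertips at (296,208), just above the blue button at (304,228). I'll press slowly and watch the force.

{"op": "step_arm", "data": {"deltas": "-1 0 0 0.05 0; -1 0 0 0.1 0; -1 0 0 0.12 0; -1 0 0 0.13 0; -1 0 0 0.14 0; -1 0 0 0.145 0; -1 0 0 0.15 0; -1 0 0 0.15 0; -1 0 0 0.15 0"}}

```text
time: 2.28
position: [410.0, -293.4, 80.8]
ee_rot: [0.0, -0.221, 0.975, -0.0]
wrist_force: [-1.8, -2.0, 5.0]
grip_width: -0.004
grip_force: 2.6
```

{"op": "step_arm", "data": {"deltas": "-1 0 0 0.005 0; -1 0 0 0.01 0; -1 0 0 0.01 0; -1 0 0 0.01 0"}}

```text
time: 2.62
position: [410.1, -293.5, 80.6]
ee_rot: [0.0, -0.221, 0.975, -0.001]
wrist_force: [-6.6, 2.7, 17.4]
grip_width: 0.004
grip_force: 8.8
```

The force rose to 17 N while the position stopped at 80.6, so the button is on its stop. Next I'll release it, rise and head for the purple shell.

{"op": "step_arm", "data": {"deltas": "-1 0 0 -0.1 0; -1 0 0 -0.25 0; -1 0 0 -0.36 0; -1 -0.12 0.08 -0.36 0; -1 -0.24 0.17 -0.36 0; -1 -0.36 0.26 -0.36 0; -1 -0.48 0.35 -0.36 0; -1 -0.6 0.44 -0.36 0; -1 -0.7 0.52 -0.36 0; -1 -0.8 0.58 -0.36 0; -1 -0.8 0.58 -0.36 0; -1 -0.8 0.58 -0.36 0"}}

```text
time: 3.62
position: [505.3, -118.5, 150.0]
ee_rot: [0.0, -0.222, 0.975, 0.0]
wrist_force: [-0.6, -0.2, -0.0]
grip_width: 0.001
grip_force: 0.0
```

Run:
```python
from h import *
from plant import sensors
d=grab(); s=sensors.read_state(); p=s['position']; q=s['ee_rot']; print(p.round(1),s['wrist_force'].round(2),s['time'])
c=d['scene']; print('btn z',depthpt(c,205,127).round(1))
M=R.from_quat(np.r_[q[1:],q[0]]).as_matrix()
hsv=cv2.cvtColor(c["color"],cv2.COLOR_BGR2HSV); m=cv2.inRange(hsv,(122,90,40),(150,255,255)); m[:,:205]=0;m[:,235:]=0;m[:170]=0;m[200:]=0
print('purple',cv2.moments(m,True)['m00'],onplane(c,*[cv2.moments(m,True)[k]/max(1,cv2.moments(m,True)['m00']) for k in('m10','m01')],18).round(1))
print('delta',(M.T@(np.array([529.5,-73.,73.])-p)/200).round(3))
```

```text
[ 504.2 -119.7  149.9] [-0.62 -0.62 -0.03] 3.7167
btn z [ 527.2 -122.9  239.1]
purple 45.0 [531.9 -71.2  18. ]
delta [-0.215  0.157  0.385]
```

{"op": "step_arm", "data": {"deltas": "-1 -0.1 0.08 0 0; -1 -0.215 0.155 0 0; -1 -0.215 0.155 0.1 0; -1 -0.215 0.155 0.2 0; -1 -0.215 0.155 0.28 0; -1 -0.215 0.155 0.34 0; -1 -0.215 0.155 0.38 0; -1 -0.215 0.155 0.38 0; -1 -0.215 0.155 0.38 0; -1 -0.215 0.155 0.38 0"}}

```text
time: 4.55
position: [530.6, -73.4, 74.8]
ee_rot: [0.001, -0.22, 0.975, -0.0]
wrist_force: [-0.1, -0.8, -0.0]
grip_width: -0.001
grip_force: 0.0
```

Run:
```python
from h import *
from plant import sensors
d=grab(); s=sensors.read_state(); print(s['position'].round(1),s['wrist_force'].round(2),s['time'])
cv2.imwrite('pics/c4.png',cv2.resize(d['scene']["color"][110:230,150:270],None,fx=5,fy=5,interpolation=cv2.INTER_CUBIC))
```

```text
[530.6 -73.2  75. ] [ 0.27  0.55 -0.15] 4.65
```

View pics/c4.png

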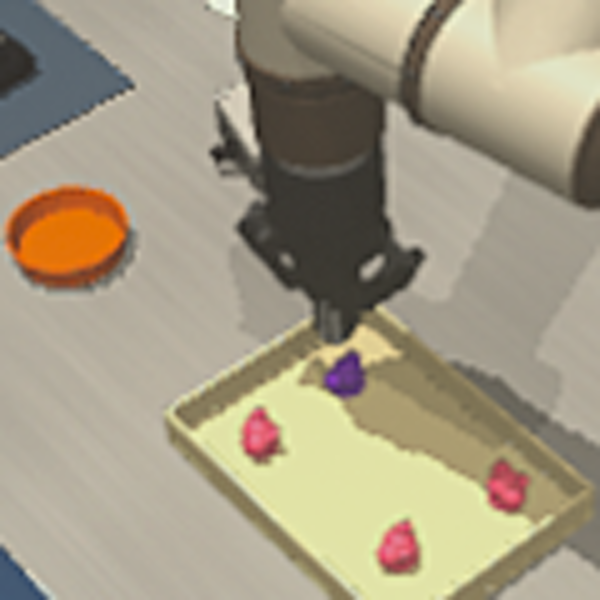

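The crop shows the fingertips at (335,338), just above the purple shell at (346,376), nothing touching. I'll check the offset between tip and shell within the same view.

Run:
```python
from h import *
d=load(); c=d['scene']
print('tip',onplane(c,150+335/5,110+338/5,55).round(1))
for n in d:
    c=d[n]; o,_=ray(c,0,0); a=c["attitude"]; M=R.from_quat(np.r_[a[1:],a[0]]).as_matrix()
    f=192/np.tan(np.radians(c["fovy"])/2); K=np.array([[f,0,c["cx"]],[0,f,c["cy"]],[0,0,1.]])
    P=np.array([[530.6,-73,55],[530.6,-73,34],[530.6,-73,19]]); 
    print(n,cv2.projectPoints(P,cv2.Rodrigues(M.T)[0],-M.T@o,K,np.array([c["k1"],0,0,0.]))[0][:,0].round(1).tolist())
```

```text
tip [535.1 -72.8  55. ]
scene [[218.0, 176.9], [218.4, 181.1], [218.6, 184.0]]
top [[288.7, 183.9], [288.1, 185.3], [287.7, 186.3]]
```

The tip is within 3 mm of the shell middle and 20 mm above it. I'll trim 2 mm and hold for 3 s.

{"op": "step_arm", "data": {"deltas": "-1 0.01 -0.005 0 0; -1 0.01 -0.005 0 0; -1 0.01 -0.005 0 0; -1 0.01 -0.005 0 0; -1 0.01 -0.005 0 0; -1 0.01 -0.005 0 0; -1 0.01 -0.005 0 0; -1 0.01 -0.005 0 0; -1 0.01 -0.005 0 0; -1 0.01 -0.005 0 0; -1 0.01 -0.005 0 0; -1 0.01 -0.005 0 0"}}

```text
time: 5.65
position: [528.6, -74.8, 74.0]
ee_rot: [-0.0, -0.221, 0.975, 0.0]
wrist_force: [0.3, -0.3, -0.4]
grip_width: -0.001
grip_force: 0.0
```

{"op": "step_arm", "data": {"deltas": "-1 0 0 0 0; -1 0 0 0 0; -1 0 0 0 0; -1 0 0 0 0; -1 0 0 0 0; -1 0 0 0 0; -1 0 0 0 0; -1 0 0 0 0; -1 0 0 0 0; -1 0 0 0 0; -1 0 0 0 0; -1 0 0 0 0"}}

```text
time: 6.65
position: [528.7, -74.8, 74.0]
ee_rot: [0.0, -0.221, 0.975, 0.0]
wrist_force: [-0.9, -0.9, 1.0]
grip_width: -0.004
grip_force: 0.0
```

{"op": "step_arm", "data": {"deltas": "-1 0 0 0 0; -1 0 0 0 0; -1 0 0 0 0; -1 0 0 0 0; -1 0 0 0 0; -1 0 0 0 0; -1 0 0 0 0; -1 0 0 0 0; -1 0 0 0 0; -1 0 0 0 0; -1 0 0 0 0; -1 0 0 0 0"}}

```text
time: 7.65
position: [528.6, -74.8, 74.0]
ee_rot: [-0.0, -0.221, 0.975, 0.0]
wrist_force: [0.4, 0.4, 0.3]
grip_width: -0.001
grip_force: 0.0
```

{"op": "step_arm", "data": {"deltas": "-1 0 0 -0.15 0; -1 0 0 -0.3 0; -1 0 0 -0.38 0; -1 0.03 -0.15 -0.38 0; -1 0.06 -0.3 -0.38 0; -1 0.09 -0.45 -0.38 0; -1 0.12 -0.6 -0.38 0; -1 0.15 -0.75 -0.38 0; -1 0.17 -0.9 -0.38 0; -1 0.19 -1 -0.38 0; -1 0.19 -1 -0.38 0"}}

```text
time: 8.57
position: [580.9, -275.2, 149.3]
ee_rot: [0.0, -0.219, 0.976, -0.0]
wrist_force: [-0.4, 0.9, 0.2]
grip_width: -0.003
grip_force: 0.0
```

{"op": "step_arm", "data": {"deltas": "-1 0.02 -0.11 0 0; -1 0.04 -0.22 0 0; -1 0.04 -0.22 0.1 0; -1 0.04 -0.22 0.2 0; -1 0.04 -0.22 0.3 0; -1 0.04 -0.22 0.38 0; -1 0.04 -0.22 0.44 0; -1 0.04 -0.22 0.44 0; -1 0.04 -0.22 0.44 0; -1 0.04 -0.22 0.44 0"}}

```text
time: 9.4
position: [592.9, -314.9, 63.2]
ee_rot: [0.001, -0.221, 0.975, -0.001]
wrist_force: [0.7, 1.3, 0.1]
grip_width: -0.002
grip_force: 0.0
```

Run:
```python
from h import *
from plant import sensors
d=grab(); s=sensors.read_state(); print(s['position'].round(1),s['wrist_force'].round(2),s['time'])
cv2.imwrite('pics/c5.png',cv2.resize(d['scene']["color"][90:210,120:240],None,fx=5,fy=5,interpolation=cv2.INTER_CUBIC))
```

```text
[ 593.  -315.    63.6] [-0.36 -1.08  0.42] 9.5
```

View pics/c5.png

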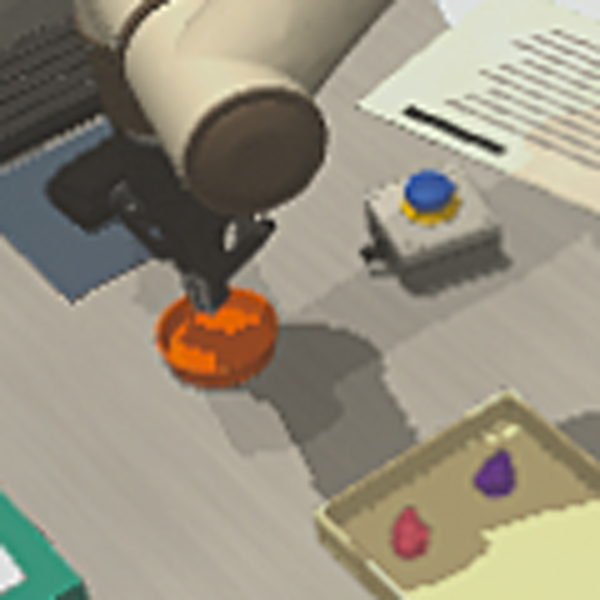

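The crop shows the fingertips at (205,310) above the middle of the orange dish at (218,335), with clearance. The call button is out again and the shells have not moved. Now holding.

{"op": "step_arm", "data": {"deltas": "-1 0 0 0 0; -1 0 0 0 0; -1 0 0 0 0; -1 0 0 0 0; -1 0 0 0 0; -1 0 0 0 0; -1 0 0 0 0; -1 0 0 0 0; -1 0 0 0 0; -1 0 0 0 0; -1 0 0 0 0; -1 0 0 0 0"}}

```text
time: 10.5
position: [592.1, -314.8, 62.0]
ee_rot: [-0.0, -0.221, 0.975, 0.0]
wrist_force: [0.0, -0.6, -0.5]
grip_width: -0.003
grip_force: 0.0
```

{"op": "step_arm", "data": {"deltas": "-1 0 0 0 0; -1 0 0 0 0; -1 0 0 0 0; -1 0 0 0 0; -1 0 0 0 0; -1 0 0 0 0; -1 0 0 0 0; -1 0 0 0 0; -1 0 0 0 0; -1 0 0 0 0; -1 0 0 0 0; -1 0 0 0 0"}}

```text
time: 11.5
position: [592.1, -314.9, 62.0]
ee_rot: [0.0, -0.221, 0.975, -0.0]
wrist_force: [-0.4, -0.6, 0.3]
grip_width: -0.003
grip_force: 0.0
```

{"op": "step_arm", "data": {"deltas": "-1 0 0 0 0; -1 0 0 0 0; -1 0 0 0 0; -1 0 0 0 0; -1 0 0 0 0; -1 0 0 0 0; -1 0 0 0 0; -1 0 0 0 0; -1 0 0 0 0; -1 0 0 0 0; -1 0 0 0 0; -1 0 0 0 0"}}

```text
time: 12.5
position: [592.1, -314.9, 62.0]
ee_rot: [-0.0, -0.221, 0.975, -0.0]
wrist_force: [-0.8, 0.4, -0.1]
grip_width: 0.0
grip_force: 0.0
```

{"op": "step_arm", "data": {"deltas": "-1 0 0 -0.2 0; -1 0 0 -0.4 0; -1 0 0 -0.6 0; -1 0 0 -0.8 0; -1 0 0 -0.94 0; -1 0.17 -0.03 -0.94 0; -1 0.34 -0.07 -0.94 0; -1 0.51 -0.1 -0.94 0; -1 0.68 -0.14 -0.94 0; -1 0.85 -0.18 -0.94 0; -1 1 -0.21 -0.94 0; -1 1 -0.21 -0.94 0"}}

```text
time: 13.5
position: [425.5, -441.1, 250.4]
ee_rot: [-0.0, -0.218, 0.976, 0.0]
wrist_force: [1.1, 0.4, 0.1]
grip_width: 0.002
grip_force: 0.0
```

{"op": "step_arm", "data": {"deltas": "-1 0.17 -0.03 0 0; -1 0.34 -0.07 0 0; -1 0.51 -0.1 0 0; -1 0.68 -0.14 0 0; -1 0.85 -0.18 0 0; -1 0.95 -0.21 0 0; -1 0.95 -0.21 0 0; -1 0.95 -0.21 0 0; -1 0.95 -0.21 0 0; -1 0.95 -0.21 0 0"}}

```text
time: 14.33
position: [277.1, -557.9, 250.0]
ee_rot: [0.0, -0.221, 0.975, 0.0]
wrist_force: [0.2, 0.3, 0.5]
grip_width: 0.002
grip_force: 0.0
```

Run:
```python
from h import *
from plant import sensors,order
d=grab(); s=sensors.read_state(); print(s['position'].round(1),s['joint_vel'].round(3),s['wrist_force'].round(2),s['time'])
print('btn',depthpt(d['scene'],205,127).round(1),order.job_done())
```

```text
[ 277.2 -557.8  250.1] [0.    0.001 0.001 0.001 0.001 0.003] [ 0.56  0.26 -0.08] 14.4333
the job is handed in; nothing more can be done
btn [ 415.3 -289.6   69.8] None
```

The job is handed in at about 14 s: I pressed the call button fully in and it sprang back, held the fingertips about 2 cm above the purple shell and then the orange dish for 3 s each, took the hand well away, and touched nothing but the button.

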